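# Square a tile into the decorating jig and fit its stop sleeve

## Task

Load the terracotta tile into the decorating jig: bring it, pattern side up, fully home into the corner of the two dark fences, one long edge flush along the long fence and one short end flush against the short fence. Once it is home, slip the yellow stop sleeve over the jig's steel pin, right down onto the board, so that the tile cannot slide back out, and leave the tile still flush. Do not disturb the small white bowl, the wooden tool or the orange caddy.

Things in the scene. Friction and masses are not known exactly. Their poses are not given: they have to be found in the camera images.
- jig: Plywood board 240 (x) by 280 (y) by 12 mm, fixed on a 4 mm cork mat, with two dark fences 18 mm high and 20 mm thick, and a steel pin. Origin: centre of its underside; z up. Long fence: along y at the far (+x) edge, inner face at x = +100 mm, full length. Short fence: along x at the right (-y) edge, inner face at y = -120 mm, from the long fence back to x = -70 mm.
- corner (a point): The inside corner of the two fences at the height of the board's top; axes as the jig. The free board lies towards -x and +y. The homed tile reaches 60 mm from here along -x and 110 mm along +y.
- pin_foot (a point): The centre of the steel pin's foot, on the board's top; axes as the jig. The pin is upright, 12 mm in diameter, 38 mm high, with a chamfered top. It stands 22 mm from the long fence and 129 mm from the short fence, so the 32 mm sleeve on it clears the homed tile's free end by 3 mm.
- tile: A loose terracotta tile 60 (x) by 110 (y) by 12 mm, with white lozenges and two blue lines on its upper face; it starts askew on the jig's board, pattern up. Origin: centre of its underside; y along its length, z up out of the pattern. Either end may go to the short fence.
- sleeve: The stop sleeve: a yellow plastic tube standing upright on the mat to the left or right of the jig, 32 mm outer diameter, 15 mm bore right through, 50 mm high. Origin: centre of its lower end; z along its axis. Either end may go down.
- sleeve_mid (a point): The middle of the sleeve, on its axis, 25 mm from either end.
- pinch_bowl: A small white ceramic bowl, 76 mm across, 45 mm high, a bystander standing on the mat on the side of the jig where the sleeve is not. Origin: centre of its underside.
- wood_tool: A flat wooden modelling tool lying on the mat at the far left, about 185 mm long (from x = -65 to +120 mm), 12 mm wide, 10 mm high, a bystander. Origin: underside of the middle of its handle; x along the tool.
- caddy: An open orange plastic tool caddy, 130 (x) by 170 (y) by 90 mm, with tools standing out of it up to about 130 mm high, a bystander at the far right. Origin: centre of its underside.
Not all that is in view belongs to the job. Of the things shaped like the sleeve, the yellow one is meant.

How it is judged:
By the outcome, as a careful person would: the job done as asked, in the order asked, and still so for the second after the job is handed in, with the robot touching nothing.
It also fails if it takes over 61 s, if anything falls off the work surface, if the arm or the gripper's body presses on something with over 40 N, if the wrist force passes 120 N, or if a joint passes its speed limit or range.

## Robot

A 6-joint arm with a two-finger parallel gripper is mounted at the origin on the work surface. World frame = base frame: x ahead of the robot, y to its left, z up, the work surface at z = 0. Lengths are in m, angles in degrees, forces in N, time in s.
With the tool pointing down it reaches from about 0.3 to 0.825 m from the base axis. Payload 5.4 kg.
Tool frame: the origin (TCP) lies at the very end of the fingers, on their centre line; the grasp point (between the pads) lies 19 mm behind it; z points along the fingers, y is the line along which they close (so a half turn about z gives the same grasp; the last joint's range is limited). The gripper opens to 92 mm and grips with 3 to 60 N. Pads are 20 mm wide; open, the fingers measure 128 mm over their backs; the gripper's body (75 mm by 189 mm) begins 69 mm behind the grasp point.
Start: joints at [-84.861, 9.076, 91.501, -0, 79.423, -12.038], TCP at [0.17, -0.549, 0.182] pointing down, gripper open.
Joint ranges: [-166.64, 166.64], [-54.1, 131.32], [10.49, 154.53], [-73.88, 253.88], [9.74, 151.15], [-171.62, 171.62]. Speed limits (degrees/s): [147.25, 147.25, 180, 180, 180, 180].

## Interface

Orientations are given as a 3x3 rotation matrix whose columns are the frame's x, y, z axes.
In Python, from rig import robot gives the robot as it stands.
- The arm moves only by the tool step_arm, never from a script. Its argument "deltas" is a list that holds one entry, the list of rows, each a list of 5 numbers: the closure, from -1 (fully open) to 1 (shut), then the shift along the tool's x, y, z in cm, then the turn about the tool's z in degrees. A call has 1 to 10 rows; each row is the pose to reach, as a shift and turn from the pose commanded when the call began, along the tool's axes at that moment; what a row does not reach only later rows make up. A row lasts 1/10 s, in which the tool goes at most 50 mm and 8.59 degrees, less where a joint would pass 70% of its speed; a pose out of reach is approached as far as the arm can. A call with a gripper value outside its range is refused whole. The fingers move at their own pace and stop on an object; "squeeze" is the grip in N (left out, the last holds). Time passes only in rows, so rows that repeat a pose let the fingers close. It gives the time, the measured TCP pose, the force, the opening and the grip force at its end, in the units of the state.
- robot.get_state(): the state, without advancing time (a new reading comes with each control period).
- robot.camera(name): name is "scene" or "top" or "wrist"; returns a dict with "frame" (420x560x3 uint8, red, green, blue), "vfov" (degrees; the focal length in pixels is half the picture's height over the tangent of half this angle, whatever the lens; pixels are square), "cx", "cy" (the principal point, pixels), "cam_to_world" (4x4, takes a point from camera to world coordinates). Camera axes: x right, y up, looking along -z (the intrinsics and any distortion apply to the point x, -y, -z); pixel columns grow to the right and rows downward; lengths in m; the calibration is good to about 2 mm. The wrist camera is an equidistant fisheye: a pixel r from the principal point sees the ray r / f radians off the axis. A picture is of the moment at which its call begins. There is no depth.
- robot.job_done(): hands the job in; it is judged then, once.
The state is a dict: "t": time; "joint_pos": joint angles; "joint_velocities": joint speeds; "joint_torque": joint torques, N m; "tool_pos": TCP position; "orientation": TCP orientation; "wrist_force": force on the tool from outside, world axes, zero at the start; "moment": the same for the moment, N m; "finger_gap": finger opening in m; "grasp_force": force on a finger pad.
Only numpy, scipy, OpenCV 4.12 (cv2) and the standard library are available. Lean on these libraries where they do the work, as an engineer would, in place of code of your own. Each camera call takes 0.05 s, during which the arm holds its last target. There are 200 camera calls.

## Working session

There is one attempt and no reset: what is moved stays moved. The work goes in short steps, Python scripts to look and compute and a tool call to move; the robot and the scene stay as the last step left them, time stands still between calls to the robot, and variables do not carry over. Pictures are saved under pics/ and viewed, at most 10 in all, crops included, and the job is handed in when it is done.

Besides the shell and the picture viewer there is one more tool, called after "Emit:" as a command line: name --argument value ..., lists and objects as JSON in quotes. step_arm: Moves the arm, as the interface text tells. Its arguments: {"type":"object","properties":{"deltas":{"type":"array"},"squeeze":{"type":"number"}},"required":["deltas"]}

```bash
mkdir -p pics; cat > h.py <<'E'
import numpy as np, cv2
from rig import robot
def grab(n,save=None):
    c=robot.camera(n)
    if save: cv2.imwrite(f'pics/{save}.png',cv2.cvtColor(c['frame'],cv2.COLOR_RGB2BGR))
    return c
def ray(c,u,v,fish=False):
    H=c['frame'].shape[0]; f=H/2/np.tan(np.radians(c['vfov'])/2)
    x,y=u-c['cx'],v-c['cy']
    if fish:
        r=np.hypot(x,y)+1e-9; th=r/f; d=np.array([np.sin(th)*x/r,-np.sin(th)*y/r,-np.cos(th)])
    else: d=np.array([x/f,-y/f,-1])
    T=np.array(c['cam_to_world']); return T[:3,3],T[:3,:3]@d
def onz(c,u,v,z,fish=False):
    o,d=ray(c,u,v,fish); return (o+d*(z-o[2])/d[2])
def two(c1,p1,c2,p2,f1=False,f2=False):
    o1,d1=ray(c1,*p1,f1);o2,d2=ray(c2,*p2,f2)
    s=np.linalg.lstsq(np.c_[d1,-d2],o2-o1,rcond=None)[0]
    a,b=o1+d1*s[0],o2+d2*s[1]; return (a+b)/2,np.linalg.norm(a-b)
E
python3 - <<'E'
from h import *
cs={n:grab(n,n+'0') for n in('scene','top','wrist')}
a=[cv2.imread(f'pics/{n}0.png') for n in('scene','top')]
cv2.imwrite('pics/both.png',cv2.resize(np.vstack(a),None,fx=.71,fy=.71))
for n,c in cs.items(): print(n,c['vfov'],c['cx'],c['cy'],np.round(c['cam_to_world'],3).tolist())
s=robot.get_state(); print(s)
E
```

```text
scene 43.71620950642905 281.6316914044567 208.61200706961864 [[0.494, -0.465, 0.735, 1.461], [0.87, 0.268, -0.415, -0.621], [-0.004, 0.844, 0.536, 0.753], [0.0, 0.0, 0.0, 1.0]]
top 53.20285139920022 277.82143184158 208.35681482443584 [[-0.008, 0.995, -0.096, 0.397], [-1.0, -0.008, -0.003, -0.101], [-0.004, 0.096, 0.995, 1.366], [0.0, 0.0, 0.0, 1.0]]
wrist 65.70646984690485 280.3584558963302 215.23969107860202 [[0.294, 0.915, 0.276, 0.249], [-0.956, 0.283, 0.083, -0.525], [-0.002, -0.288, 0.958, 0.384], [0.0, 0.0, 0.0, 1.0]]
{'t': 0.15, 'joint_pos': array([-8.48594006e+01,  9.10265328e+00,  9.15533665e+01, -1.91952396e-03,
        7.94218442e+01, -1.20372075e+01]), 'joint_velocities': array([-0.00248434, -0.03375307, -0.26381359, -0.06937584,  0.02108958,
       -0.03436844]), 'joint_torque': array([ 1.17085190e-03, -3.85917127e+01, -3.22434604e+01,  7.01661897e-02,
        3.51552700e-02, -7.54454163e-05]), 'tool_pos': array([ 0.16974764, -0.54884506,  0.18158134]), 'orientation': array([[ 9.55391027e-01,  2.95343802e-01, -1.54565026e-04],
       [ 2.95343736e-01, -9.55390106e-01,  1.35056466e-03],
       [ 2.51211005e-04, -1.33596717e-03, -9.99999076e-01]]), 'wrist_force': array([-0.14584391,  0.09966305,  0.88432836]), 'moment': array([ 0.03072354, -0.01472086, -0.0056748 ]), 'grasp_force': 0.0, 'finger_gap': 0.0915371742929071}
```

View pics/top0.png

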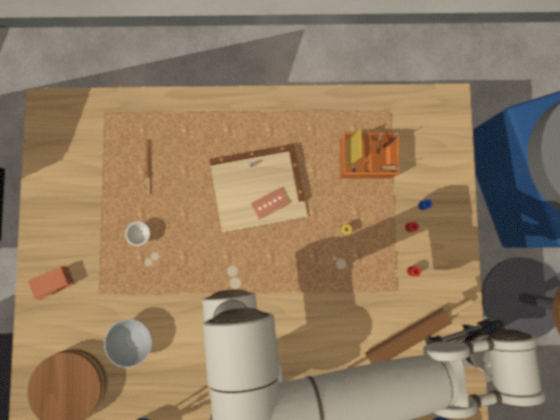

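View pics/scene0.png

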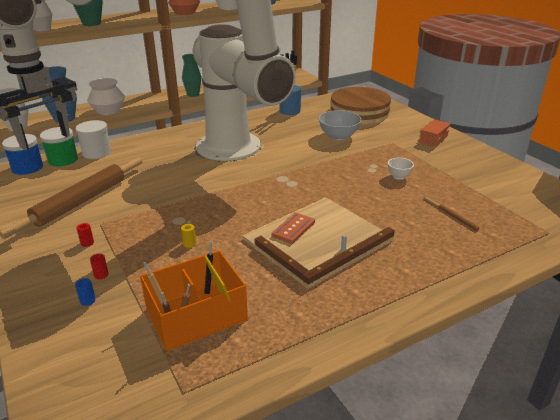

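Top view: jig board corners are about (211,160), (298,148), (307,215) and (222,230). The tile is at (270,203), the pin near (253,163), the bowl at (138,234), the tool at (150,165) and the caddy at (370,155). Sleeve-like objects are yellow (346,229), red (412,227) and (414,271), and blue (425,204). The yellow one, on the mat to the right of the jig, fits the description. I'll confirm it in a crop while measuring.

```bash
cat > m.py <<'E'
from h import *
c=grab('top'); s=grab('scene')
def mask(c,lo,hi,box):
    h=cv2.cvtColor(c['frame'],cv2.COLOR_RGB2HSV); m=cv2.inRange(h,np.array(lo),np.array(hi)); z=np.zeros_like(m); x0,y0,x1,y1=box; z[y0:y1,x0:x1]=m[y0:y1,x0:x1]; return z
def big(m):
    k,_=cv2.findContours(m,cv2.RETR_EXTERNAL,cv2.CHAIN_APPROX_NONE); return max(k,key=cv2.contourArea)
E
python3 - <<'E'
from m import *
im=cv2.cvtColor(c['frame'],cv2.COLOR_RGB2BGR)
cv2.imwrite('pics/crop1.png',cv2.resize(im[135:255,200:370],None,fx=4.6,fy=4.6,interpolation=cv2.INTER_CUBIC))
ys=big(mask(s,(20,150,90),(35,255,255),(170,215,205,260))); yt=big(mask(c,(20,130,90),(35,255,255),(330,215,360,245)))
print('yellow',cv2.boundingRect(ys),cv2.boundingRect(yt))
for n,cc,k in(('s',s,ys),('t',c,yt)):
    M=cv2.moments(k); p=(M['m10']/M['m00'],M['m01']/M['m00']); print(p,onz(cc,*p,.029)); 
P=lambda k:(lambda M:(M['m10']/M['m00'],M['m01']/M['m00']))(cv2.moments(k))
print(two(s,P(ys),c,P(yt)))
t=big(mask(c,(0,110,80),(12,255,255),(240,180,300,230)))
r=cv2.minAreaRect(t); print(r); 
pts=[onz(c,*q,.028) for q in cv2.boxPoints(r)]; print(np.round(pts,4)); print(np.round(np.mean(pts,0),4),np.linalg.norm(np.diff(pts,axis=0),axis=1))
d=mask(c,(0,60,0),(25,255,110),(205,140,312,210))
cv2.imwrite('pics/d.png',cv2.resize(np.hstack([d[135:255,200:370]]),None,fx=4.6,fy=4.6,interpolation=cv2.INTER_NEAREST))
E
```

```text
yellow (181, 224, 15, 24) (340, 224, 12, 11)
(188.15714285714284, 235.19761904761904) [ 0.45929033 -0.31289882  0.029     ]
(345.6277777777778, 229.0388888888889) [ 0.45852002 -0.31285355  0.029     ]
(array([ 0.45858675, -0.31281027,  0.02854056]), np.float64(0.0002473434734529574))
((269.7784118652344, 202.9702911376953), (17.831722259521484, 33.324005126953125), 62.10273361206055)
[[ 0.5451 -0.0109  0.028 ]
 [ 0.5948 -0.1059  0.028 ]
 [ 0.5435 -0.1323  0.028 ]
 [ 0.4941 -0.0375  0.028 ]]
[ 0.5444 -0.0717  0.028 ] [0.10724256 0.05767115 0.10684455]
```

View pics/crop1.png

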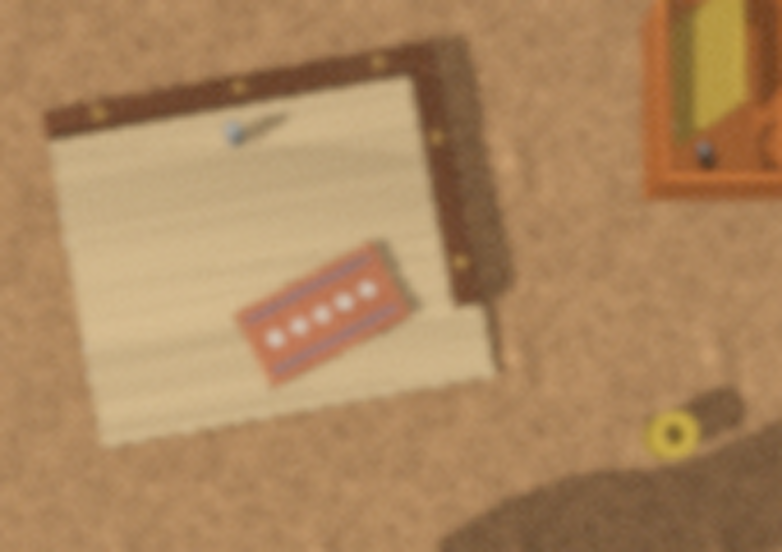

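The crop confirms the yellow tube with its bore at crop (673,435), which is pixel (346,230). The fence corner's outer top is at crop (437,38) and the inner foot at about (411,76). Board near corners are (103,445) and (497,376), the pin top is (233,132), and the tile lies askew around (325,313).

```bash
python3 - <<'E'
from m import *
q=lambda u,v,z:onz(c,200+(u+.5)/4.6-.5,135+(v+.5)/4.6-.5,z)
# board mask: fit free edges with minAreaRect of board's pixels incl tile
L=lambda a,b:np.degrees(np.arctan2((b-a)[1],(b-a)[0]))
nl,nr=q(103,445,.016),q(497,376,.016); oc=q(437,38,.034); fl=q(45,112,.034); se=q(482,303,.034); ic=q(411,76,.016); il=q(50,138,.016)
for n,p in dict(nl=nl,nr=nr,oc=oc,fl=fl,se=se,ic=ic,il=il).items(): print(n,np.round(p,4))
print('y-axis dir angles',L(nr,nl)-90,L(oc,fl)-90,L(ic,il)-90, 'lens',np.linalg.norm(nl-nr),np.linalg.norm(oc-fl))
# fit pose: model points in jig frame
mod=np.array([[-.12,.14],[-.12,-.14],[.12,-.14],[.12,.14],[-.07,-.14],[.1,-.12],[.1,.14]]);
obs=np.array([nl,nr,oc,fl,se,ic,il])[:,:2]
# rigid fit (Kabsch)
A=mod-mod.mean(0);B=obs-obs.mean(0);U,S,V=np.linalg.svd(A.T@B);R=V.T@U.T;t=obs.mean(0)-R@mod.mean(0)
print('theta',np.degrees(np.arctan2(R[1,0],R[0,0])),'t',t); print(np.round((mod@R.T+t-obs)*1000,1))
w=lambda x,y:R@[x,y]+t
print('corner',w(.1,-.12),'pin',w(.078,.009),'pin meas',q(233,130,.054),'tile home',w(.07,-.065))
E
```

```text
nl [0.455  0.0831 0.016 ]
nr [ 0.5011 -0.1934  0.016 ]
oc [ 0.7388 -0.1535  0.034 ]
fl [0.6883 0.1225 0.034 ]
se [ 0.5507 -0.1825  0.034 ]
ic [ 0.716  -0.1353  0.016 ]
il [0.6735 0.1218 0.016 ]
y-axis dir angles 9.467389698687128 10.373983835450588 9.399080274315224 lens 0.280250698374282 0.28050624153203374
theta 9.68813087753095 t [ 0.59644152 -0.03440266]
[[-0.4  0.3]
 [ 0.6  0.8]
 [-0.6  1.2]
 [ 2.8  1.3]
 [ 0.3 -1.7]
 [-0.8 -0.6]
 [-2.  -1.4]]
corner [ 0.71520957 -0.13586275] pin [ 0.67181454 -0.01240477] pin meas [ 0.67015976 -0.01095442  0.054     ] tile home [ 0.67638174 -0.08669569]
```

```bash
cat > go.py <<'E'
import sys; from h import *
def to(x,y,z,hy):
    s=robot.get_state(); R=s['orientation']; d=R.T@(np.array([x,y,z])-s['tool_pos'])*100
    cur=np.degrees(np.arctan2(R[1,1],R[0,1])); turn=-((hy-cur+180)%360-180)
    print('t %.2f'%s['t'],'tcp',np.round(s['tool_pos'],4),'hy %.2f'%cur,'q',np.round(s['joint_pos'],0),'F',np.round(s['wrist_force'],1),'-> d(cm)',np.round(d,2),'turn %.1f'%turn)
if __name__=='__main__': to(*map(float,sys.argv[1:5]))
E
python3 go.py .544 -.072 .10 27.6
```

```text
t 0.35 tcp [ 0.1698 -0.5492  0.1821] hy -72.82 q [-85.   9.  92.  -0.  79. -12.] F [0.1 0.2 0. ] -> d(cm) [ 49.85 -34.54   8.23] turn -100.4
```

Emit:
step_arm --deltas '[[[-1,49.9,-34.5,6,-100.4],[-1,49.9,-34.5,6,-100.4],[-1,49.9,-34.5,6,-100.4],[-1,49.9,-34.5,6,-100.4],[-1,49.9,-34.5,6,-100.4],[-1,49.9,-34.5,6,-100.4],[-1,49.9,-34.5,6,-100.4],[-1,49.9,-34.5,6,-100.4],[-1,49.9,-34.5,6,-100.4],[-1,49.9,-34.5,6,-100.4]]]' --squeeze 20

```text
t: 1.35
tool_pos: [0.4784, -0.1564, 0.1332]
orientation: [[-0.233, 0.972, 0.001], [0.972, 0.233, -0.001], [-0.001, 0.001, -1.0]]
wrist_force: [0.5, -0.4, -0.2]
finger_gap: 0.0919
grasp_force: 0.0
```

```bash
python3 go.py .544 -.072 .12 27.6
```

```text
t 1.35 tcp [ 0.4784 -0.1564  0.1332] hy 13.48 q [-32.   1. 106.  -0.  73. -45.] F [ 0.5 -0.4 -0.2] -> d(cm) [6.67 8.35 1.32] turn -14.1
```

Emit:
step_arm --deltas '[[[-1,6.7,8.3,1.3,-14.1],[-1,6.7,8.3,1.3,-14.1],[-1,6.7,8.3,1.3,-14.1],[-1,6.7,8.3,1.3,-14.1],[-1,6.7,8.3,1.3,-14.1]]]'

```text
t: 1.85
tool_pos: [0.5425, -0.0749, 0.1202]
orientation: [[-0.457, 0.89, -0.0], [0.89, 0.457, -0.001], [-0.0, -0.0, -1.0]]
wrist_force: [0.1, -0.3, 0.2]
finger_gap: 0.0922
grasp_force: 0.0
```

```bash
python3 go.py .544 -.072 .12 27.6; python3 - <<'E'
from h import *
grab('wrist','w1')
E
```

```text
t 1.85 tcp [ 0.5425 -0.0749  0.1202] hy 27.16 q [-20.   8. 100.  -0.  72. -48.] F [ 0.1 -0.3  0.2] -> d(cm) [0.18 0.27 0.02] turn -0.4
```

View pics/w1.png

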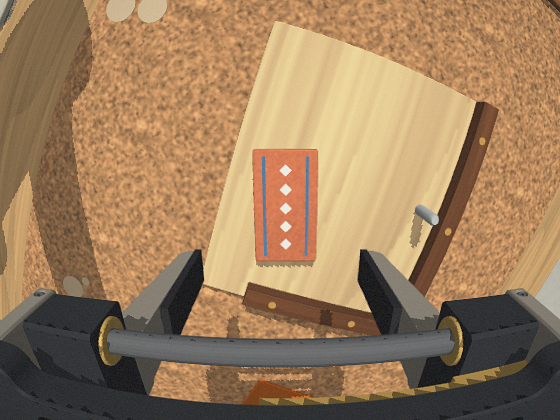

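The wrist view shows the tile squarely between the fingers: corners are about (253,150), (318,150), (316,261) and (256,260). The pin runs from its top near (420,209) to its foot near (434,220), and the fences are at right and bottom.

```bash
python3 - <<'E'
from h import *
w=grab('wrist')
h=cv2.cvtColor(w['frame'],cv2.COLOR_RGB2HSV)
m=cv2.inRange(h,np.array((0,120,100)),np.array((12,255,255))); z=np.zeros_like(m); z[140:270,240:330]=m[140:270,240:330]
z=cv2.morphologyEx(z,cv2.MORPH_CLOSE,np.ones((15,15)))
k,_=cv2.findContours(z,0,cv2.CHAIN_APPROX_NONE); k=max(k,key=cv2.contourArea)
P=np.array([onz(w,*p[0],.028,True)[:2] for p in k])
r=cv2.minAreaRect((P*1000).astype(np.float32)); print('tile mm',r, np.round(cv2.boxPoints(r)))
for n,(u,v,zz) in dict(pinbase_up=(434,220,.016),pintop=(420,209,.054),nl=(276,22,.016),nr=(203,287,.016),il=(474,101,.016)).items(): print(n,np.round(onz(w,u,v,zz,True),4))
cr=w['frame'][180:250,390:470]; cv2.imwrite('pics/pin.png',cv2.cvtColor(cv2.resize(cr,None,fx=7,fy=7,interpolation=cv2.INTER_CUBIC),cv2.COLOR_RGB2BGR))
E
```

```text
tile mm ((546.780029296875, -71.73234558105469), (59.659088134765625, 110.42485809326172), 27.636455535888672) [[ 495.  -37.]
 [ 546. -134.]
 [ 599. -107.]
 [ 548.   -9.]]
pinbase_up [ 0.6971 -0.0143  0.016 ]
pintop [ 0.654  -0.0107  0.054 ]
nl [0.4588 0.0812 0.016 ]
nr [ 0.5098 -0.1963  0.016 ]
il [0.6718 0.1192 0.016 ]
```

View pics/pin.png

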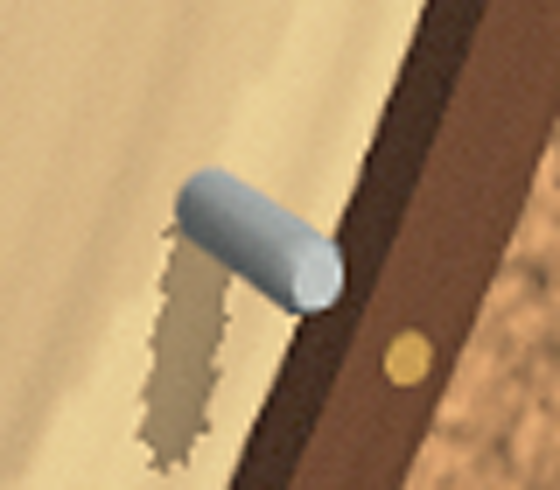

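The pin's foot centre is at crop (207,200) and its top centre at (318,277).

```bash
python3 - <<'E'
from h import *
w=grab('wrist')
print(onz(w,419.1,208.1,.016,True),onz(w,435.0,219.1,.054,True))
E
python3 go.py .546 -.072 .019 27.6
```

```text
[ 0.67351174 -0.01186852  0.016     ] [ 0.6740007  -0.01175976  0.054     ]
t 2.00 tcp [ 0.5425 -0.0755  0.1204] hy 27.08 q [-21.   8. 100.  -0.  72. -48.] F [-0.5  0.1 -0.1] -> d(cm) [ 0.15  0.47 10.14] turn -0.5
```

Emit:
step_arm --deltas '[[[-1,0.15,0.4,4,-0.5],[-1,0.15,0.4,7,-0.5],[-1,0.15,0.4,9,-0.5],[-1,0.15,0.4,9.8,-0.5],[-1,0.15,0.4,10.1,-0.5],[-1,0.15,0.4,10.1,-0.5],[0.5,0.15,0.4,10.1,-0.5],[0.5,0.15,0.4,10.1,-0.5],[0.5,0.15,0.4,10.1,-0.5],[0.5,0.15,0.4,10.1,-0.5]]]' --squeeze 15

```text
t: 3.0
tool_pos: [0.5461, -0.0709, 0.0195]
orientation: [[-0.465, 0.885, 0.001], [0.885, 0.465, -0.0], [-0.001, 0.001, -1.0]]
wrist_force: [-0.1, 0.0, 0.1]
finger_gap: 0.0616
grasp_force: 0.0
```

Emit:
step_arm --deltas '[[[0.5,0,0,0,0],[0.5,0,0,0,0],[0.5,0,0,-0.3,0],[0.5,0,0,-0.6,0],[0.5,0,0,-0.6,0]]]'

```text
t: 3.5
tool_pos: [0.5463, -0.0711, 0.0258]
orientation: [[-0.465, 0.885, 0.001], [0.885, 0.465, -0.0], [-0.001, 0.001, -1.0]]
wrist_force: [0.1, -0.4, 0.1]
finger_gap: 0.0237
grasp_force: 0.0
```

```bash
python3 go.py .6449 -.0837 .026 9.6
```

```text
t 3.50 tcp [ 0.5463 -0.0711  0.0258] hy 27.72 q [-20.  16. 103.  -0.  61. -48.] F [ 0.1 -0.4  0.1] -> d(cm) [-5.71  8.14 -0.01] turn 18.1
```

```bash
python3 - <<'E'
from h import *
grab('wrist','w2')
E
```

```text
(no output)
```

View pics/w2.png

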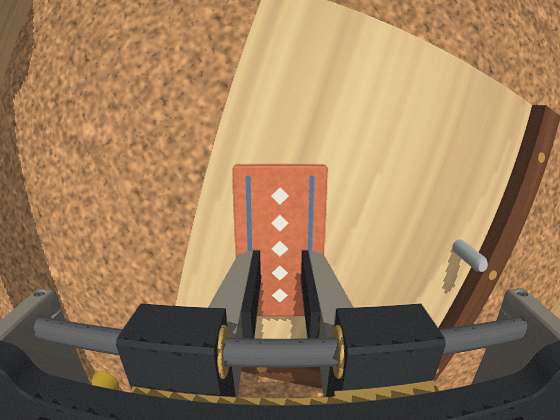

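The fingers closed over the tile at (280,250) without holding it. The tile has stayed in place and aligned, so I'll raise, open, go lower and close fully, waiting for the grip force.

Emit:
step_arm --deltas '[[[-1,0,0,-2,0],[-1,0,0,-2,0],[-1,0,0,-2,0],[-1,0,0,-2,0],[-1,0,0,-2,0],[-1,0,0,-2,0],[-1,0,0,-0.5,0],[-1,0,0,0.5,0],[-1,0,0,0.8,0],[-1,0,0,0.8,0]]]' --squeeze 20

```text
t: 4.55
tool_pos: [0.5447, -0.0705, 0.0157]
orientation: [[-0.465, 0.885, -0.002], [0.885, 0.465, 0.001], [0.002, -0.002, -1.0]]
wrist_force: [-0.2, 0.4, -0.8]
finger_gap: 0.0916
grasp_force: 0.0
```

Emit:
step_arm --deltas '[[[-1,0,0,0,0],[1,0,0,0,0],[1,0,0,0,0],[1,0,0,0,0],[1,0,0,0,0],[1,0,0,0,0],[1,0,0,0,0],[1,0,0,0,0]]]'

```text
t: 5.35
tool_pos: [0.5457, -0.0709, 0.0171]
orientation: [[-0.465, 0.885, 0.0], [0.885, 0.465, 0.0], [0.0, 0.0, -1.0]]
wrist_force: [-0.1, -0.7, 0.5]
finger_gap: 0.0379
grasp_force: 0.0
```

```bash
python3 - <<'E'
from h import *
a=grab('wrist','w3')['frame'];b=grab('scene')['frame']
b=cv2.resize(b[190:290,230:410],(800,444),interpolation=cv2.INTER_CUBIC)[:,:]
a=cv2.resize(a[120:420,100:460],(560,467))
im=np.zeros((600,800,3),np.uint8); im[:267,:320]=cv2.resize(a,(320,267)); im[267:600,:]=cv2.resize(b,(600,333)) if 0 else np.pad(cv2.resize(b,(600,333)),((0,0),(0,200),(0,0)))
cv2.imwrite('pics/c3.png',cv2.cvtColor(im,cv2.COLOR_RGB2BGR))
print(robot.get_state()['finger_gap'],robot.get_state()['grasp_force'])
E
```

```text
0.030022593843618786 0.0
```

View pics/c3.png

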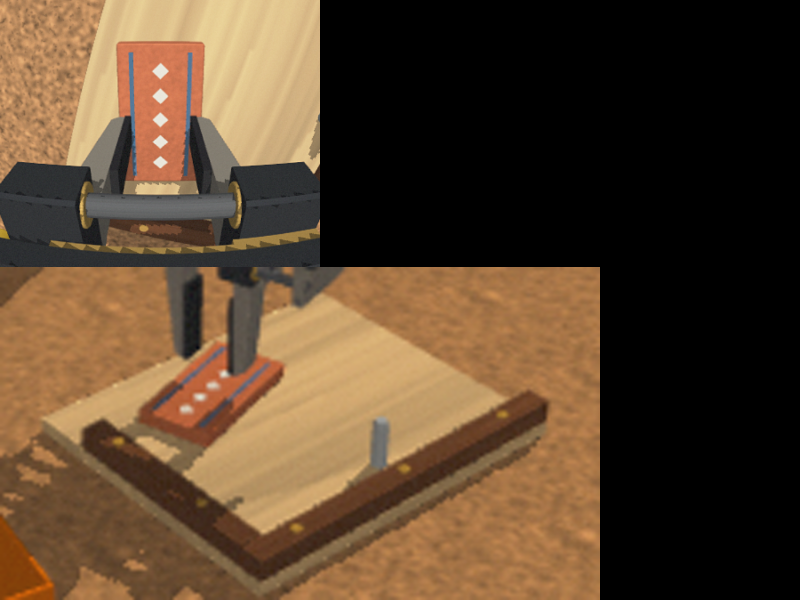

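The scene crop (lower panel) shows the fingertips standing above the tile's top face although the TCP reads z = 17 mm. I'll check the tip height by projection.

```bash
python3 - <<'E'
from h import *
s=grab('scene'); st=robot.get_state(); R=st['orientation'];p=st['tool_pos']; g=st['finger_gap']/2; print(p,g)
def proj(c,X):
    T=np.linalg.inv(c['cam_to_world']); q=T@np.r_[X,1]; f=210/np.tan(np.radians(c['vfov'])/2); return c['cx']-f*q[0]/q[2], c['cy']+f*q[1]/q[2]
for z in(.016,.028,.040):
  for sg in(1,-1):
    X=p+sg*(g+.009)*R[:,1]; X[2]=z; print(z,sg,np.round(proj(s,X),1))
# tile corners measured (mm) in the scene
for X in([.495,-.037],[.546,-.134],[.599,-.107],[.548,-.009]): print('tile',np.round(proj(s,np.r_[X,.028]),1))
b=cv2.resize(s['frame'][190:240,265:325],(780,650)[:2],interpolation=cv2.INTER_CUBIC)[:600]
cv2.imwrite('pics/c4.png',cv2.cvtColor(b,cv2.COLOR_RGB2BGR))
E
```

```text
[ 0.54570904 -0.07086737  0.01706048] 0.012869920472480471
0.016 1 [301.2 231.5]
0.016 -1 [286.1 226.1]
0.028 1 [301.3 227.5]
0.028 -1 [286.1 222.1]
0.04 1 [301.3 223.4]
0.04 -1 [286.1 218.1]
tile [294.9 211.4]
tile [271.2 232.2]
tile [292.  240.1]
tile [315.3 218.3]
```

View pics/c4.png

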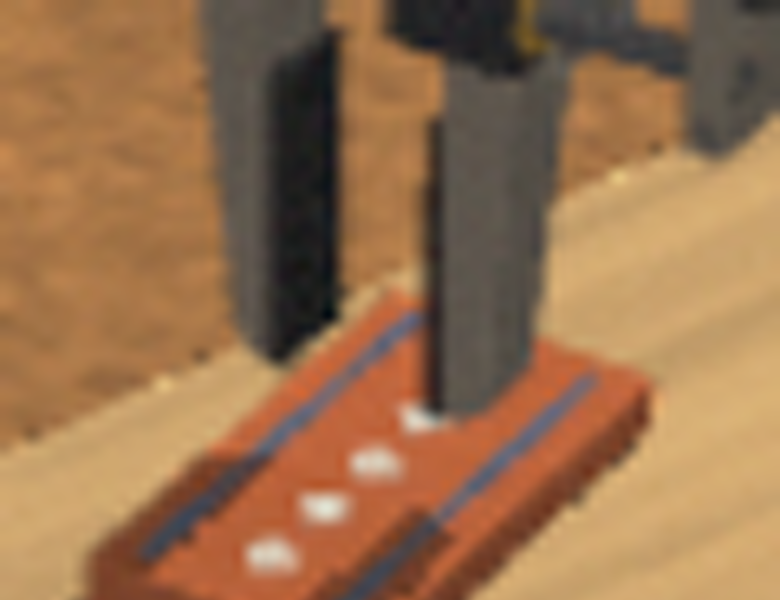

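```bash
python3 - <<'E'
from h import *
w=grab('wrist'); st=robot.get_state(); R=st['orientation'];p=st['tool_pos']
def projf(c,X):
    q=np.linalg.inv(c['cam_to_world'])@np.r_[X,1]; f=210/np.tan(np.radians(c['vfov'])/2)
    x,y,z=q[0],-q[1],-q[2]; r=np.hypot(x,y); th=np.arctan2(r,z); return c['cx']+f*th*x/r, c['cy']+f*th*y/r
for g,n in((.046,'w1'),(.0118,'w2'),(.013,'w3')):
  for dz in(0,-.0125,-.025):
    print(n,dz,[tuple(np.round(projf(w,p+R@np.array([sx,sg*g,dz])),0)) for sg in(1,-1) for sx in (.01,)])
im=np.hstack([cv2.imread('pics/w1.png')[220:320,150:420],cv2.imread('pics/w3.png')[220:320,180:380]])
cv2.imwrite('pics/c5.png',cv2.resize(im,(790,168*1),interpolation=cv2.INTER_CUBIC))
E
```

```text
w1 0 [(np.float64(348.0), np.float64(230.0)), (np.float64(211.0), np.float64(231.0))]
w1 -0.0125 [(np.float64(352.0), np.float64(237.0)), (np.float64(207.0), np.float64(237.0))]
w1 -0.025 [(np.float64(356.0), np.float64(244.0)), (np.float64(202.0), np.float64(244.0))]
w2 0 [(np.float64(297.0), np.float64(231.0)), (np.float64(261.0), np.float64(231.0))]
w2 -0.0125 [(np.float64(298.0), np.float64(237.0)), (np.float64(260.0), np.float64(237.0))]
w2 -0.025 [(np.float64(299.0), np.float64(245.0)), (np.float64(259.0), np.float64(245.0))]
w3 0 [(np.float64(299.0), np.float64(231.0)), (np.float64(260.0), np.float64(231.0))]
w3 -0.0125 [(np.float64(300.0), np.float64(237.0)), (np.float64(258.0), np.float64(237.0))]
w3 -0.025 [(np.float64(301.0), np.float64(245.0)), (np.float64(257.0), np.float64(245.0))]
```

View pics/c5.png

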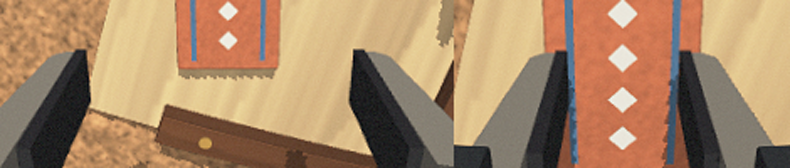

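The left finger's tip is at about (202,250) and the right at (360,250) in w1. Both that and the scene view put the real fingertips about 25–27 mm short of the reported TCP. I'll use an offset of 26 mm and approach the board guardedly.

Emit:
step_arm --deltas '[[[-1,0,0,-0.5,0],[-1,0,0,-0.5,0],[-1,0,0,-0.5,0],[-1,0,0,-0.5,0],[-1,0,0,-0.5,0],[-1,0,0,-0.5,0],[-1,0,0,0.5,0],[-1,0,0,1.5,0],[-1,0,0,2.0,0],[-1,0,0,2.0,0]]]' --squeeze 20

```text
t: 6.55
tool_pos: [0.5444, -0.0704, -0.0045]
orientation: [[-0.465, 0.885, -0.003], [0.885, 0.465, 0.001], [0.002, -0.002, -1.0]]
wrist_force: [-0.3, 0.2, -0.1]
finger_gap: 0.0922
grasp_force: 0.0
```

Emit:
step_arm --deltas '[[[-1,0,0,0.2,0],[-1,0,0,0.3,0],[-1,0,0,0.3,0]]]'

```text
t: 6.85
tool_pos: [0.5459, -0.0709, -0.0058]
orientation: [[-0.465, 0.885, 0.0], [0.885, 0.465, -0.0], [-0.0, 0.0, -1.0]]
wrist_force: [-0.1, -0.3, -1.0]
finger_gap: 0.092
grasp_force: 0.0
```

Emit:
step_arm --deltas '[[[1,0,0,0,0],[1,0,0,0,0],[1,0,0,0,0],[1,0,0,0,0],[1,0,0,0,0],[1,0,0,0,0],[1,0,0,0,0]]]'

```text
t: 7.55
tool_pos: [0.5458, -0.0709, -0.0059]
orientation: [[-0.465, 0.885, 0.0], [0.885, 0.465, -0.0], [-0.0, 0.0, -1.0]]
wrist_force: [-0.7, -0.5, 0.3]
finger_gap: 0.059
grasp_force: 20.0
```

Emit:
step_arm --deltas '[[[1,0,0,-0.3,0],[1,0,0,-0.4,0],[1,-1.5,2.0,-0.4,4.5],[1,-2.9,4.1,-0.4,9],[1,-4.3,6.1,-0.4,13.5],[1,-5.7,8.1,-0.4,18.1],[1,-5.7,8.1,-0.4,18.1],[1,-5.7,8.1,-0.4,18.1],[1,-5.7,8.1,-0.4,18.1]]]'

```text
t: 8.45
tool_pos: [0.6427, -0.0833, -0.0025]
orientation: [[-0.168, 0.986, -0.002], [0.986, 0.168, 0.001], [0.001, -0.002, -1.0]]
wrist_force: [0.1, 0.1, -1.4]
finger_gap: 0.0587
grasp_force: 20.0
```

```bash
python3 go.py .6449 -.0837 -.002 9.6; python3 - <<'E'
from h import *
w=grab('wrist','w5'); t=grab('top'); 
cv2.imwrite('pics/t5.png',cv2.cvtColor(cv2.resize(t['frame'][135:255,200:370],None,fx=4.6,fy=4.6,interpolation=cv2.INTER_CUBIC),cv2.COLOR_RGB2BGR))
E
```

```text
t 8.45 tcp [ 0.6427 -0.0833 -0.0025] hy 9.67 q [-18.  31.  86.  -0.  63. -28.] F [ 0.1  0.1 -1.4] -> d(cm) [-0.08  0.21 -0.05] turn 0.1
```

View pics/w5.png

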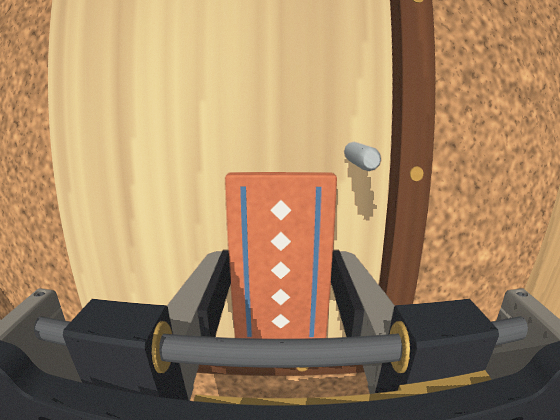

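The wrist view shows the tile held and clear of the long fence, with the tile's right edge at column 335 and the fence foot at about column 390. The pin foot is near (350,150). That was my tenth picture, so I work from numbers from here.

```bash
cat > meas.py <<'E'
from h import *
def line(P):
    P=np.float32(P)[:,:2]*1000; vx,vy,x,y=cv2.fitLine(P,cv2.DIST_HUBER,0,.01,.01).ravel(); 
    if vy<0: vx,vy=-vx,-vy
    n=np.array([vy,-vx]); r=(P-[x,y])@n
    return np.degrees(np.arctan2(-vx,vy)),np.array([x,y]),n,r.std()
E
cat > f5.py <<'E'
from meas import *
w=grab('wrist'); V=w['frame'].astype(int); h=cv2.cvtColor(w['frame'],cv2.COLOR_RGB2HSV)
fo=[];te=[]
for v in range(8,140,4):
    row=V[v,340:430,0]; i=np.argmax(row<120); fo.append(onz(w,340+i-.5,v,.016,True))
tm=(h[...,0]<10)&(h[...,1]>120)&(h[...,2]>120)
for v in range(180,245,3):
    c=np.where(tm[v,300:350])[0]; te.append(onz(w,300+c.max()+.5,v,.029,True))
a,p,n,s=line(fo); print('fence ang %.2f'%a,'std %.2f'%s); b,p2,n2,s2=line(te); print('tile edge ang %.2f'%b,'std %.2f'%s2,'gap mm',(p-np.array(te)[:,:2].mean(0)*1000)@n)
te2=[]
for u in range(235,328,4):
    r=np.where(tm[160:190,u])[0]; te2.append(onz(w,u,160+r.min()-.5,.029,True))
P=np.array(te2)[:,:2]*1000; print('tile far end mid',P.mean(0)); 
print('pin->fence', (p-[672.5,-11.8])@n, 'fence pt at pin dir',p,n)
ey=np.array([-n[1],n[0]]); print('pin minus tile-end along y (expect 19 if home):',(np.array([672.5,-11.8])-P.mean(0))@ey)
E
python3 f5.py; python3 go.py .6427 -.0833 -.0025 9.5
```

```text
fence ang 9.93 std 0.16
tile edge ang 9.42 std 0.18 gap mm 34.59612717922507
tile far end mid [634.9098029  -29.59451095]
pin->fence 24.095813693690605 fence pt at pin dir [687.41345   42.732327] [0.9850126  0.17248257]
pin minus tile-end along y (expect 19 if home): 11.044163720903192
t 8.60 tcp [ 0.6431 -0.0835 -0.002 ] hy 9.64 q [-18.  31.  86.  -0.  63. -28.] F [-0.1  0.2 -1.4] -> d(cm) [ 0.02 -0.04  0.05] turn 0.1
```

Emit:
step_arm --deltas '[[[1,0,0,0.3,-0.3],[1,-0.2,0,0.35,-0.3],[1,-0.4,0,0.35,-0.3],[1,-0.5,0,0.35,-0.3],[1,-0.6,0,0.35,-0.3],[1,-0.6,0,0.35,-0.3]]]'

```text
t: 9.2
tool_pos: [0.645, -0.0898, -0.0054]
orientation: [[-0.172, 0.985, 0.0], [0.985, 0.172, -0.0], [-0.0, 0.0, -1.0]]
wrist_force: [0.2, -0.7, -1.1]
finger_gap: 0.059
grasp_force: 20.0
```

Emit:
step_arm --deltas '[[[1,-0.1,0,0,0],[1,-0.2,0,0,0],[1,-0.2,0,0,0],[1,-0.2,0,0,0]]]'

```text
t: 9.6
tool_pos: [0.645, -0.0908, -0.0056]
orientation: [[-0.173, 0.985, -0.001], [0.985, 0.173, 0.001], [0.001, -0.0, -1.0]]
wrist_force: [-0.9, 4.6, -1.2]
finger_gap: 0.0592
grasp_force: 20.0
```

Emit:
step_arm --deltas '[[[1,-0.1,0,0,0],[1,-0.15,0,0,0],[1,-0.15,0,0,0]]]'

```text
t: 9.9
tool_pos: [0.645, -0.0908, -0.0057]
orientation: [[-0.172, 0.985, -0.001], [0.985, 0.172, 0.003], [0.003, -0.001, -1.0]]
wrist_force: [-0.3, 7.5, 0.3]
finger_gap: 0.0589
grasp_force: 20.0
```

```bash
python3 f5.py
```

```text
fence ang 9.81 std 4.71
tile edge ang 9.69 std 0.17 gap mm 34.5419004591684
tile far end mid [636.61527239 -36.52296235]
pin->fence 23.959375011584687 fence pt at pin dir [688.10254   38.589737] [0.98538   0.1703709]
pin minus tile-end along y (expect 19 if home): 18.24779891463484
```

Emit:
step_arm --deltas '[[[-0.65,0.2,0,0,0],[-0.65,0.35,0,0,0],[-0.65,0.35,0,0,0],[-0.65,0.35,0,0,0],[-0.65,0.35,0,-1.5,0],[-0.65,0.35,0,-4.5,0],[-0.65,0.35,0,-5.5,0],[-0.65,0.35,0,-5.5,0]]]'

```text
t: 10.75
tool_pos: [0.6472, -0.0904, 0.0528]
orientation: [[-0.172, 0.985, 0.006], [0.985, 0.172, -0.002], [-0.003, 0.005, -1.0]]
wrist_force: [0.2, -0.2, -0.0]
finger_gap: 0.0758
grasp_force: 0.0
```

```bash
python3 go.py .5948 -.0995 .05 -80.2
```

```text
t 10.75 tcp [ 0.6472 -0.0904  0.0528] hy 9.92 q [-19.  27.  85.  -0.  68. -28.] F [ 0.2 -0.2 -0. ] -> d(cm) [ 0.01 -5.32  0.25] turn 90.1
```

Emit:
step_arm --deltas '[[[0.1,0,-2,0,90],[0.1,0,-5.2,0,90],[0.1,0,-5.2,0,90],[0.1,0,-5.2,0,90],[0.1,0,-5.2,0,90],[0.1,0,-5.2,0,90],[0.1,0,-5.2,0,90],[0.1,0,-5.2,0,90],[0.1,0,-5.2,0,90],[0.1,0,-5.2,0,90]]]'

```text
t: 11.75
tool_pos: [0.5928, -0.0983, 0.0483]
orientation: [[0.972, 0.235, -0.002], [0.235, -0.972, 0.001], [-0.002, -0.001, -1.0]]
wrist_force: [-0.3, -0.2, 0.2]
finger_gap: 0.0413
grasp_force: 0.0
```

```bash
python3 go.py .5948 -.0995 -.005 -80.2
```

```text
t 11.75 tcp [ 0.5928 -0.0983  0.0483] hy -76.38 q [-21.  21.  94.  -0.  66.  55.] F [-0.3 -0.2  0.2] -> d(cm) [0.17 0.17 5.33] turn 3.8
```

Emit:
step_arm --deltas '[[[0.1,0.1,0.2,1,3.8],[0.1,0.1,0.2,3,3.8],[0.1,0.1,0.2,4.5,3.8],[0.1,0.1,0.2,5.2,3.8],[0.1,0.1,0.2,5.2,3.8]]]'

```text
t: 12.25
tool_pos: [0.5937, -0.0997, -0.0043]
orientation: [[0.984, 0.177, -0.003], [0.177, -0.984, 0.001], [-0.003, -0.002, -1.0]]
wrist_force: [-0.5, 0.2, 1.7]
finger_gap: 0.0415
grasp_force: 0.0
```

```bash
cat > f6.py <<'E'
from meas import *
# top view: tile rect and fence
c=grab('top'); h=cv2.cvtColor(c['frame'],cv2.COLOR_RGB2HSV)
w=grab('wrist'); H=cv2.cvtColor(w['frame'],cv2.COLOR_RGB2HSV)
m=cv2.inRange(H,np.array((0,120,110)),np.array((11,255,255)))
m=cv2.morphologyEx(m,cv2.MORPH_CLOSE,np.ones((13,13)))
k,_=cv2.findContours(m,0,cv2.CHAIN_APPROX_NONE)
for q in sorted(k,key=cv2.contourArea)[-2:]: 
    P=np.array([onz(w,*p[0],.028,True)[:2] for p in q]); r=cv2.minAreaRect((P*1000).astype(np.float32)); print('bbox',cv2.boundingRect(q),'rect',np.round(r[0],1),np.round(r[1],1),round(r[2],2))
E
python3 f6.py; python3 go.py .5948 -.0995 -.005 -80.2
```

```text
bbox (535, 150, 25, 113) rect [ 659.1 -285.2] [90.7 30.1] 27.6
bbox (0, 21, 424, 210) rect [663.4 -28.8] [114.9 273.4] 9.68
t 12.35 tcp [ 0.5954 -0.1003 -0.0022] hy -79.82 q [-21.  25.  94.   0.  61.  59.] F [ 0.2 -0.4 -0.4] -> d(cm) [-0.05 -0.09  0.28] turn 0.4
```

Emit:
step_arm --deltas '[[[0.1,0,-0.05,0.25,0.2],[0.1,0.6,-0.05,0.25,0.2],[0.1,1.1,-0.05,0.25,0.2],[0.1,1.6,-0.05,0.25,0.2],[0.1,2.1,-0.05,0.25,0.2],[0.1,2.6,-0.05,0.25,0.2],[0.1,3.1,-0.05,0.25,0.2],[0.1,3.6,-0.05,0.25,0.2],[0.1,4.0,-0.05,0.25,0.2],[0.1,4.0,-0.05,0.25,0.2]]]'

```text
t: 13.35
tool_pos: [0.6353, -0.0925, -0.0049]
orientation: [[0.985, 0.173, 0.001], [0.173, -0.985, -0.0], [0.001, 0.0, -1.0]]
wrist_force: [0.2, 0.3, 0.1]
finger_gap: 0.0412
grasp_force: 0.1
```

Emit:
step_arm --deltas '[[[0.1,0.2,0,0,0],[0.1,0.4,0,0,0],[0.1,0.4,0,0,0]]]'

```text
t: 13.65
tool_pos: [0.6385, -0.0919, -0.005]
orientation: [[0.985, 0.173, 0.0], [0.173, -0.985, 0.0], [0.0, -0.0, -1.0]]
wrist_force: [-1.1, 0.6, 1.7]
finger_gap: 0.0418
grasp_force: 0.6
```

Emit:
step_arm --deltas '[[[0.1,0.2,0,0,0],[0.1,0.4,0,0,0],[0.1,0.4,0,0,0]]]'

```text
t: 13.95
tool_pos: [0.6391, -0.0917, -0.0055]
orientation: [[0.985, 0.174, -0.008], [0.174, -0.985, -0.0], [-0.008, -0.001, -1.0]]
wrist_force: [-11.2, -3.0, 6.8]
finger_gap: 0.0413
grasp_force: 5.9
```

Emit:
step_arm --deltas '[[[0.1,0.15,0,0,0],[0.1,0.25,0,0,0],[0.1,0.25,0,0,0]]]'

```text
t: 14.25
tool_pos: [0.6393, -0.0916, -0.0056]
orientation: [[0.985, 0.174, -0.013], [0.174, -0.985, -0.0], [-0.013, -0.002, -1.0]]
wrist_force: [-18.5, -4.2, 12.7]
finger_gap: 0.0412
grasp_force: 9.7
```

Emit:
step_arm --deltas '[[[0.1,-1,0,0,0],[0.1,-2.5,0,0,0],[0.1,-2.5,0,-1,0],[0.1,-2.5,0,-5.5,0],[0.1,-2.5,0,-8,0],[1,-2.5,0,-8,0],[1,-2.5,0,-8,0]]]'

```text
t: 14.95
tool_pos: [0.6214, -0.0952, 0.0761]
orientation: [[0.985, 0.173, 0.003], [0.173, -0.985, -0.001], [0.002, 0.001, -1.0]]
wrist_force: [-0.2, -0.4, -1.2]
finger_gap: 0.0277
grasp_force: 0.0
```

```bash
python3 go.py .648 -.006 .06 -80.2; python3 - <<'E'
from meas import *
w=grab('wrist'); cv2.imwrite('pics/w7.png',w['frame'][:,:,::-1])
def projf(c,X):
    q=np.linalg.inv(c['cam_to_world'])@np.r_[X,1]; f=210/np.tan(np.radians(c['vfov'])/2)
    x,y,z=q[0],-q[1],-q[2]; r=np.hypot(x,y); th=np.arctan2(r,z); return np.array([c['cx']+f*th*x/r, c['cy']+f*th*y/r])
n=np.array([.9853,.1705]); e=np.array([-.1705,.9853])
W=lambda d,s,z=.028:np.r_[(n*d+e*s)/1000,z]
D,S=684.6,-254.5
# profiles of colour across tile edges, mm offsets in jig axes at tile-top height
def prof(d,s,ax,rng):
    out=[]
    for o in rng:
        X=W(d+(o if ax==0 else 0),s+(o if ax==1 else 0)); u,v=projf(w,X)
        iu,iv=int(round(u)),int(round(v))
        out.append(tuple(int(a) for a in w['frame'][iv,iu]) if 0<=iu<560 and 0<=iv<420 else None)
    return out
for s in(-240,-200,-160): print('long edge s',s,prof(D,s,0,range(-6,7,2)))
for d in(D-10,D-30,D-50): print('short edge d',d,prof(d,S,1,range(-6,7,2)), 'far end',prof(d,S+110,1,range(-4,5,2)))
for d,s in((D,S),(D-60,S),(D-60,S+110),(D,S+110)): print(projf(w,W(d,s)))
E
```

```text
t 14.95 tcp [ 0.6214 -0.0952  0.0761] hy -80.02 q [-20.  22.  88.   0.  70.  60.] F [-0.2 -0.4 -1.2] -> d(cm) [ 4.16 -8.33  1.62] turn 0.2
long edge s -240 [(231, 137, 97), (230, 139, 96), (234, 142, 98), (144, 87, 62), (124, 82, 55), (133, 86, 64), (136, 89, 61)]
long edge s -200 [(232, 140, 96), (229, 140, 97), (237, 147, 103), (136, 82, 57), (132, 86, 61), (136, 93, 64), (137, 87, 63)]
long edge s -160 [(232, 142, 100), (235, 146, 100), (235, 145, 99), (116, 80, 56), (135, 89, 60), (134, 88, 61), (136, 88, 58)]
short edge d 674.6 [(123, 83, 56), (133, 87, 61), (97, 66, 47), (178, 103, 72), (232, 140, 98), (234, 139, 97), (101, 153, 191)] far end [(185, 108, 78), (232, 133, 91), (240, 221, 165), (238, 215, 158), (238, 216, 160)]
short edge d 654.6 [(129, 87, 62), (136, 88, 60), (96, 63, 42), (193, 111, 76), (233, 142, 99), (233, 143, 99), (229, 139, 97)] far end [(235, 147, 102), (239, 147, 99), (238, 217, 160), (237, 215, 158), (236, 215, 158)]
short edge d 634.6 [(127, 84, 58), (122, 83, 57), (96, 63, 46), (207, 118, 84), (234, 145, 100), (238, 143, 96), (96, 151, 191)] far end [(233, 142, 100), (234, 142, 98), (236, 215, 156), (235, 212, 155), (237, 217, 164)]
[351.88349377 114.30786285]
[349.16570754 189.72591032]
[211.79209572 189.47108448]
[209.37966863 114.0138569 ]
```

Emit:
step_arm --deltas '[[[1,2,-4,0,0.2],[1,4.0,-8.3,0,0.2],[1,4.0,-8.3,1.6,0.2],[1,4.0,-8.3,4,0.2],[1,4.0,-8.3,6.5,0.2],[1,4.0,-8.3,7.5,0.2],[1,4.0,-8.3,8.0,0.2],[1,4.0,-8.3,8.0,0.2]]]'

```text
t: 15.8
tool_pos: [0.6447, -0.0068, -0.0057]
orientation: [[0.986, 0.169, -0.001], [0.169, -0.986, 0.0], [-0.001, -0.0, -1.0]]
wrist_force: [0.5, 0.1, 0.4]
finger_gap: 0.0004
grasp_force: 0.0
```

```bash
python3 go.py .651 -.023 -.0045 -80.2
```

```text
t 15.80 tcp [ 0.6447 -0.0068 -0.0057] hy -80.25 q [-11.  30.  87.  -0.  63.  69.] F [0.5 0.1 0.4] -> d(cm) [ 0.35  1.71 -0.12] turn -0.0
```

Emit:
step_arm --deltas '[[[1,0.3,0.3,0,0],[1,0.3,0.6,0,0],[1,0.3,0.9,0,0],[1,0.3,1.1,0,0],[1,0.3,1.1,0,0]]]'

```text
t: 16.3
tool_pos: [0.6503, -0.0173, -0.0046]
orientation: [[0.986, 0.169, 0.001], [0.169, -0.986, -0.0], [0.0, 0.0, -1.0]]
wrist_force: [0.1, -0.4, 0.8]
finger_gap: 0.0004
grasp_force: 0.0
```

Emit:
step_arm --deltas '[[[1,0,0.2,0,0],[1,0,0.3,0,0],[1,0,0.3,0,0]]]'

```text
t: 16.6
tool_pos: [0.6505, -0.0199, -0.0049]
orientation: [[0.985, 0.17, 0.0], [0.17, -0.985, -0.0], [0.0, 0.0, -1.0]]
wrist_force: [-0.5, -0.2, 0.3]
finger_gap: 0.0006
grasp_force: 0.0
```

Emit:
step_arm --deltas '[[[1,0,0.2,0,0],[1,0,0.4,0,0],[1,0,0.4,0,0]]]'

```text
t: 16.9
tool_pos: [0.6513, -0.0241, -0.0049]
orientation: [[0.986, 0.17, 0.0], [0.17, -0.986, -0.0], [0.0, 0.0, -1.0]]
wrist_force: [-0.3, -0.3, 0.4]
finger_gap: 0.0009
grasp_force: 0.0
```

Emit:
step_arm --deltas '[[[1,0,0.15,0,0],[1,0,0.3,0,0],[1,0,0.3,0,0]]]'

```text
t: 17.2
tool_pos: [0.6517, -0.0266, -0.0049]
orientation: [[0.985, 0.17, -0.0], [0.17, -0.985, 0.0], [-0.0, -0.0, -1.0]]
wrist_force: [0.9, 0.5, 0.7]
finger_gap: 0.0003
grasp_force: 0.3
```

Emit:
step_arm --deltas '[[[1,0,0.1,0,0],[1,0,0.2,0,0],[1,0,0.2,0,0]]]'

```text
t: 17.5
tool_pos: [0.6517, -0.027, -0.005]
orientation: [[0.985, 0.17, -0.001], [0.17, -0.985, 0.003], [-0.0, -0.003, -1.0]]
wrist_force: [-1.4, 5.1, 1.1]
finger_gap: 0.0006
grasp_force: 2.6
```

Emit:
step_arm --deltas '[[[1,0,0.1,0,0],[1,0,0.2,0,0],[1,0,0.2,0,0]]]'

```text
t: 17.8
tool_pos: [0.6517, -0.0271, -0.0051]
orientation: [[0.985, 0.17, -0.002], [0.17, -0.985, 0.005], [-0.001, -0.006, -1.0]]
wrist_force: [-2.0, 10.6, 2.6]
finger_gap: 0.0002
grasp_force: 4.8
```

Emit:
step_arm --deltas '[[[1,0,-1,0,0],[-1,0,-1.6,0,0],[-1,0,-1.6,-3,0],[-1,0,-1.6,-8,0],[-1,0,-1.6,-8,0]]]'

```text
t: 18.3
tool_pos: [0.6554, -0.0161, 0.0835]
orientation: [[0.985, 0.17, 0.014], [0.17, -0.985, -0.004], [0.013, 0.006, -1.0]]
wrist_force: [1.2, -1.4, 0.4]
finger_gap: 0.0305
grasp_force: 0.0
```

```bash
python3 go.py .4586 -.3128 .075 -80.2
```

```text
t 18.30 tcp [ 0.6554 -0.0161  0.0835] hy -80.21 q [-12.  25.  84.  -0.  71.  68.] F [ 1.2 -1.4  0.4] -> d(cm) [-24.45  25.88   0.69] turn -0.0
```

Emit:
step_arm --deltas '[[[-1,-12,8,0,0],[-1,-24.4,25.8,0,0],[-1,-24.4,25.8,0,0],[-1,-24.4,25.8,0,0],[-1,-24.4,25.8,0,0],[-1,-24.4,25.8,0,0],[-1,-24.4,25.8,0,0],[-1,-24.4,25.8,0,0],[-1,-24.4,25.8,0,0],[-1,-24.4,25.8,0,0]]]'

```text
t: 19.3
tool_pos: [0.4535, -0.3097, 0.0749]
orientation: [[0.985, 0.17, 0.0], [0.17, -0.985, 0.0], [0.0, -0.0, -1.0]]
wrist_force: [0.5, -0.1, -0.7]
finger_gap: 0.092
grasp_force: 0.0
```

```bash
python3 - <<'E'
from meas import *
w=grab('wrist'); H=cv2.cvtColor(w['frame'],cv2.COLOR_RGB2HSV)
m=cv2.inRange(H,np.array((22,150,110)),np.array((34,255,255)))
k,hi=cv2.findContours(m,cv2.RETR_CCOMP,cv2.CHAIN_APPROX_NONE)
for i,q in enumerate(k):
    if cv2.contourArea(q)<60: continue
    print(cv2.boundingRect(q),cv2.contourArea(q),'hole' if hi[0][i][3]>=0 else 'outer')
    (u,v),r=cv2.minEnclosingCircle(q)
    P=np.array([onz(w,*p[0],.054,True)[:2] for p in q]).astype(np.float32)*1000; print('  enclosing at z54',np.round(cv2.minEnclosingCircle(P),1) if 0 else [np.round(x,1) for x in cv2.minEnclosingCircle(P)], 'mean',P.mean(0))
E
python3 go.py .4586 -.3128 .075 -80.2
```

```text
(265, 193, 43, 54) 1750.5 outer
  enclosing at z54 [array([ 465.5, -311.8]), np.float64(20.5)] mean [ 465.08362 -311.5389 ]
t 19.35 tcp [ 0.4537 -0.3092  0.0749] hy -80.13 q [-47.  11. 102.   0.  67.  33.] F [0.3 0.1 0. ] -> d(cm) [ 0.42  0.43 -0.01] turn 0.1
```

```bash
python3 - <<'E'
from meas import *
w=grab('wrist'); H=cv2.cvtColor(w['frame'],cv2.COLOR_RGB2HSV)
m=cv2.inRange(H,np.array((22,150,110)),np.array((34,255,255)))
sub=H[190:250,262:312]
print('V col 286:',sub[::2,24,2]); print('S',sub[::2,24,1]);print('V row 226:',sub[36,::2,2])
print(onz(w,286,225.5,.054,True), onz(w,265,225,.054,True),onz(w,308,225,.054,True),onz(w,286,247,.054,True),onz(w,286,193,.004,True))
E
```

```text
V col 286: [240 226 145 151 150 152 149 148 150 178 192 192 189 188 164 144 146 147
 150 148 149 148 150 153 173 190 190 188 186 151]
S [113 126 181 174 180 171 173 177 175 185 181 182 182 180 154 188 180 182
 182 179 181 186 178 172 177 181 178 180 185 128]
V row 226: [151 147 236 246 245 245 246 180 139 148 151 148 150 148 145 147 142 136
 181 187 183 187 186 167 136]
[ 0.46167172 -0.31163869  0.054     ] [ 0.45943997 -0.29655714  0.054     ] [ 0.46476525 -0.32734057  0.054     ] [ 0.44507531 -0.31460735  0.054     ] [ 0.47436385 -0.310166    0.004     ]
```

```bash
python3 - <<'E'
from meas import *
w=grab('wrist'); print(onz(w,286.8,227.8,.054,True))
E
python3 go.py .460 -.3122 .002 -80.2
```

```text
[ 0.46012905 -0.31238406  0.054     ]
t 19.45 tcp [ 0.4538 -0.3091  0.075 ] hy -80.09 q [-47.  11. 102.   0.  67.  33.] F [-0.4  0.  -0.2] -> d(cm) [0.55 0.41 7.3 ] turn 0.1
```

Emit:
step_arm --deltas '[[[-1,0.5,0.4,0,0],[-1,0.5,0.4,2,0],[-1,0.5,0.4,5,0],[-1,0.5,0.4,6.8,0],[-1,0.5,0.4,7.3,0],[-1,0.5,0.4,7.3,0],[-1,0.5,0.4,7.3,0]]]'

```text
t: 20.15
tool_pos: [0.4596, -0.3143, 0.0033]
orientation: [[0.985, 0.17, 0.001], [0.17, -0.985, -0.001], [0.001, 0.002, -1.0]]
wrist_force: [-0.6, -0.6, 0.2]
finger_gap: 0.0915
grasp_force: 0.0
```

Emit:
step_arm --deltas '[[[1,0,0,0,0],[1,0,0,0,0],[1,0,0,0,0],[1,0,0,0,0],[1,0,0,0,0],[1,0,0,0,0],[1,0,0,0,0],[1,0,0,0,0],[1,0,0,0,0]]]' --squeeze 15

```text
t: 21.05
tool_pos: [0.4586, -0.3136, 0.0021]
orientation: [[0.985, 0.17, -0.0], [0.17, -0.985, 0.0], [-0.0, -0.0, -1.0]]
wrist_force: [-1.8, -0.7, -0.2]
finger_gap: 0.0316
grasp_force: 15.0
```

Emit:
step_arm --deltas '[[[1,0,0,-2,0],[1,0,0,-5,0],[1,0,0,-7.8,0],[1,0,0,-7.8,0]]]'

```text
t: 21.45
tool_pos: [0.4611, -0.3162, 0.0845]
orientation: [[0.985, 0.17, 0.006], [0.17, -0.985, -0.006], [0.005, 0.007, -1.0]]
wrist_force: [0.4, 0.4, 0.6]
finger_gap: 0.0313
grasp_force: 15.0
```

```bash
python3 go.py .615 -.0214 .08 -80.2
```

```text
t 21.45 tcp [ 0.4611 -0.3162  0.0845] hy -80.22 q [-47.  12. 100.   0.  68.  33.] F [0.4 0.4 0.6] -> d(cm) [ 20.17 -26.44   0.36] turn -0.0
```

Emit:
step_arm --deltas '[[[1,2,-4,0,0],[1,5,-8,0,0],[1,9,-12,0,0],[1,12,-16,0,0],[1,15,-20,0,0],[1,18,-23,0,0],[1,20,-25.5,0,0],[1,20.4,-26.1,0,0],[1,20.4,-26.1,0,0],[1,20.4,-26.1,0,0]]]'

```text
t: 22.45
tool_pos: [0.6144, -0.0228, 0.0792]
orientation: [[0.986, 0.169, -0.002], [0.169, -0.986, -0.0], [-0.002, -0.0, -1.0]]
wrist_force: [-0.1, 0.1, 0.2]
finger_gap: 0.0317
grasp_force: 15.0
```

```bash
cat > f8.py <<'E'
from meas import *
w=grab('wrist'); st=robot.get_state(); R=st['orientation'];p=st['tool_pos']; print('tcp',np.round(p,4),'gap',round(st['finger_gap'],4),round(st['grasp_force'],1))
H=cv2.cvtColor(w['frame'],cv2.COLOR_RGB2HSV)
m=cv2.inRange(H,np.array((20,150,60)),np.array((34,255,255))); 
k,_=cv2.findContours(m,0,cv2.CHAIN_APPROX_NONE); q=max(k,key=cv2.contourArea); x,y,a,b=cv2.boundingRect(q); print('yellow',x,y,a,b)
sub=H[y:y+b,x:x+a,2]; print(sub[::2,a//2]); print(sub[-18,::2])
# pin: grey (low saturation) bright, near prediction
g=cv2.inRange(H,np.array((0,0,80)),np.array((179,55,255)))
f=210/np.tan(np.radians(w['vfov'])/2)
def projf(X):
    Q=np.linalg.inv(w['cam_to_world'])@np.r_[X,1]; xx,yy,zz=Q[0],-Q[1],-Q[2]; r=np.hypot(xx,yy); th=np.arctan2(r,zz); return np.array([w['cx']+f*th*xx/r, w['cy']+f*th*yy/r])
a0,a1=projf(np.array([.674,-.0112,.016])),projf(np.array([.674,-.0112,.054])); print('pin pred',a0,a1)
lo=np.floor(np.minimum(a0,a1)-25).astype(int); hi=np.ceil(np.maximum(a0,a1)+25).astype(int); lo=np.maximum(lo,0)
z=np.zeros_like(g); z[lo[1]:hi[1],lo[0]:hi[0]]=g[lo[1]:hi[1],lo[0]:hi[0]]
k,_=cv2.findContours(z,0,cv2.CHAIN_APPROX_NONE); q=max(k,key=cv2.contourArea); print('pin bbox',cv2.boundingRect(q),'area',cv2.contourArea(q)); print(cv2.minAreaRect(q))
E
python3 f8.py
```

```text
tcp [ 0.6145 -0.0232  0.0795] gap 0.0314 15.0
yellow 251 225 60 80
[142 144 147 145 144 145 144 148 146 141 144 146 148 141 150 192 187 182
 184 181 180 171 144 147 143 144 141 145 145 146 145 146 144 141 165 188
 247 243 242 242]
[ 33 160 184 184 184 182 184 183 174 146 141 144 143 145 140 146 146 139
 141 140 139 160 183 182 183 181 182 179 181  71]
pin pred [279.0921658  146.69201129] [278.83834962 151.18332573]
pin bbox (272, 140, 17, 19) area 217.0
((280.0, 149.50001525878906), (16.26345443725586, 17.677669525146484), 45.0)
```

```bash
python3 - <<'E'
from meas import *
w=grab('wrist'); st=robot.get_state(); R=st['orientation']; p=st['tool_pos']
pin=onz(w,280.4,150.4,.054,True); s1=onz(w,280.8,280.3,.1315,True); print('pin',pin,'sleeve',s1,'tcp',p)
print('sleeve rel tool (mm)',(R.T@(s1-p))[:2]*1000); print('move tool xy mm (camera-relative)',(R.T@(pin-s1))[:2]*1000)
print('move by absolute pin (.674,-.0112) no offset',(R.T@(np.array([.674,-.0112,0])-p))[:2]*1000)
E
```

```text
pin [ 0.6748097  -0.01257667  0.054     ] sleeve [ 0.61616163 -0.02279949  0.1315    ] tcp [ 0.61467987 -0.02327102  0.0797567 ]
sleeve rel tool (mm) [ 1.50133159 -0.21253293]
move tool xy mm (camera-relative) [59.58969342 -0.23180777]
move by absolute pin (.674,-.0112) no offset [60.56432943 -1.94100964]
```

Emit:
step_arm --deltas '[[[1,2,0,0,0],[1,4,0,0,0],[1,5.5,-0.05,0,0],[1,5.95,-0.06,0,0],[1,5.95,-0.06,0.5,0],[1,5.95,-0.06,1.5,0],[1,5.95,-0.06,2.0,0],[1,5.95,-0.06,2.0,0],[1,5.95,-0.06,2.0,0]]]'

```text
t: 23.45
tool_pos: [0.6734, -0.0111, 0.0598]
orientation: [[0.985, 0.17, -0.001], [0.17, -0.985, 0.0], [-0.001, -0.0, -1.0]]
wrist_force: [-0.5, -0.3, -0.0]
finger_gap: 0.0314
grasp_force: 15.0
```

Emit:
step_arm --deltas '[[[1,0,0,0.4,0],[1,0,0,0.8,0],[1,0,0,1.0,0],[1,0,0,1.0,0]]]'

```text
t: 23.85
tool_pos: [0.6735, -0.011, 0.0495]
orientation: [[0.985, 0.17, -0.001], [0.17, -0.985, 0.0], [-0.001, -0.0, -1.0]]
wrist_force: [-0.4, 0.8, -0.4]
finger_gap: 0.0317
grasp_force: 15.0
```

Emit:
step_arm --deltas '[[[1,0,0,0.3,0],[1,0,0,0.6,0],[1,0,0,0.8,0],[1,0,0,0.8,0]]]'

```text
t: 24.25
tool_pos: [0.6736, -0.0112, 0.0415]
orientation: [[0.985, 0.17, -0.001], [0.17, -0.985, 0.0], [-0.001, -0.0, -1.0]]
wrist_force: [-0.3, -0.5, -0.2]
finger_gap: 0.0313
grasp_force: 15.0
```

Emit:
step_arm --deltas '[[[1,0,0,0.6,0],[1,0,0,1.2,0],[1,0,0,1.8,0],[1,0,0,2.3,0],[1,0,0,2.5,0],[1,0,0,2.5,0]]]'

```text
t: 24.85
tool_pos: [0.6734, -0.0111, 0.0163]
orientation: [[0.985, 0.17, -0.001], [0.17, -0.985, 0.0], [-0.001, -0.0, -1.0]]
wrist_force: [-1.4, -1.1, -1.0]
finger_gap: 0.0316
grasp_force: 15.0
```

Emit:
step_arm --deltas '[[[1,0,0,0.1,0],[1,0,0,0.25,0],[1,0,0,0.25,0]]]'

```text
t: 25.15
tool_pos: [0.6739, -0.0113, 0.0147]
orientation: [[0.985, 0.17, -0.0], [0.17, -0.985, -0.0], [-0.0, 0.0, -1.0]]
wrist_force: [-2.7, -2.3, 1.2]
finger_gap: 0.0317
grasp_force: 15.0
```

Emit:
step_arm --deltas '[[[1,0,0,0.1,0],[1,0,0,0.15,0],[1,0,0,0.15,0]]]'

```text
t: 25.45
tool_pos: [0.674, -0.0114, 0.0141]
orientation: [[0.985, 0.17, 0.0], [0.17, -0.985, -0.0], [-0.0, 0.0, -1.0]]
wrist_force: [-4.9, -2.2, 6.2]
finger_gap: 0.0313
grasp_force: 15.0
```

Emit:
step_arm --deltas '[[[1,0,0,-0.1,0],[-0.5,0,0,-0.1,0],[-0.5,0,0,-0.1,0],[-0.5,0,0,-0.1,0],[-0.5,0,0,-0.1,0],[-0.5,0,0,-2,0],[-0.5,0,0,-5,0],[-0.5,0,0,-9,0],[-0.5,0,0,-10,0]]]'

```text
t: 26.35
tool_pos: [0.6773, -0.0115, 0.1188]
orientation: [[0.985, 0.17, 0.009], [0.17, -0.985, -0.001], [0.009, 0.003, -1.0]]
wrist_force: [1.1, -1.0, 1.6]
finger_gap: 0.0688
grasp_force: 0.0
```

Emit:
step_arm --deltas '[[[-0.5,-4,0,0,0],[-0.5,-8,0,-1,0],[-0.5,-11,3,-2,0],[-0.5,-12,5,-2,0],[-0.5,-12,5,-2,0],[-0.5,-12,5,-2,0]]]'

```text
t: 26.95
tool_pos: [0.564, -0.0805, 0.1326]
orientation: [[0.986, 0.169, -0.0], [0.169, -0.986, 0.001], [-0.0, -0.001, -1.0]]
wrist_force: [0.7, 0.5, -0.2]
finger_gap: 0.0688
grasp_force: 0.0
```

```bash
cat > f9.py <<'E'
from meas import *
w=grab('wrist'); t=grab('top'); s=grab('scene'); H=cv2.cvtColor(w['frame'],cv2.COLOR_RGB2HSV)
f=210/np.tan(np.radians(w['vfov'])/2)
def projf(X):
    Q=np.linalg.inv(w['cam_to_world'])@np.r_[X,1]; x,y,z=Q[0],-Q[1],-Q[2]; r=np.hypot(x,y); th=np.arctan2(r,z); return w['cx']+f*th*x/r, w['cy']+f*th*y/r
n=np.array([.9853,.1705]); e=np.array([-.1705,.9853]); D,S=684.6,-254.5
def prof(d,s_,ax,rng,z=.028):
    o_=[]
    for o in rng:
        X=n*(d+(o if ax==0 else 0))+e*(s_+(o if ax else 0)); u,v=projf(np.r_[X/1000,z]); px=cv2.getRectSubPix(w['frame'],(1,1),(float(u),float(v)))[0,0] if 0<u<559 and 0<v<419 else [-1]*3
        o_.append('/'.join(map(str,map(int,px))))
    return ' '.join(o_)
for q in(-245,-200,-155): print('long s',q,prof(D,q,0,range(-5,6)))
for q in(8,30,52): print('short d',q,prof(D-q,S,1,range(-5,6)),'| far',prof(D-q,S+110,1,range(-3,4)))
for nme,c,fi in(('w',w,True),('t',t,False),('s',s,False)):
    h=cv2.cvtColor(c['frame'],cv2.COLOR_RGB2HSV); m=cv2.inRange(h,np.array((20,140,90)),np.array((34,255,255)))
    k,_=cv2.findContours(m,0,cv2.CHAIN_APPROX_NONE)
    for q in k:
        if cv2.contourArea(q)>50: M=cv2.moments(q); u,v=M['m10']/M['m00'],M['m01']/M['m00']; print(nme,cv2.boundingRect(q),cv2.contourArea(q),'z66',np.round(onz(c,u,v,.066,fi),4),'z41',np.round(onz(c,u,v,.041,fi),4))
E
python3 f9.py; python3 go.py .5 0 .2 -80
```

```text
long s -245 205/118/81 203/119/83 210/121/83 215/123/85 199/114/80 59/42/33 85/59/42 118/79/54 117/78/54 116/77/54 117/77/54
long s -200 214/123/86 214/123/87 216/124/87 216/125/87 176/103/71 94/60/40 79/56/37 119/79/55 119/80/56 118/77/56 118/77/55
long s -155 151/88/63 153/91/66 152/89/64 150/88/63 128/78/56 74/50/37 66/46/34 81/55/39 80/54/40 91/59/43 119/76/52
short d 8 121/81/59 124/82/57 102/66/46 86/58/41 127/79/55 204/119/84 220/127/88 215/124/87 212/121/83 217/125/87 203/126/97 | far 149/87/62 143/92/67 150/121/90 159/135/100 160/136/101 161/138/102 162/139/103
short d 30 122/80/56 129/86/60 104/68/49 89/60/45 125/76/56 195/110/79 216/124/85 217/125/88 218/127/90 216/125/84 214/122/87 | far 150/88/61 144/96/69 152/124/92 156/134/101 154/132/98 158/136/102 158/137/103
short d 52 116/76/54 114/74/50 102/68/48 91/61/44 117/71/53 221/127/89 217/126/87 216/127/88 219/129/91 214/127/95 195/128/111 | far 221/128/90 222/141/100 221/178/129 224/195/144 223/193/141 223/193/141 224/195/143
w (537, 85, 23, 81) 1191.0 z66 [ 0.7069 -0.3478  0.066 ] z41 [ 0.7126 -0.3739  0.041 ]
w (203, 58, 43, 40) 1241.5 z66 [ 0.6733 -0.0142  0.066 ] z41 [ 0.6759 -0.0093  0.041 ]
t (347, 130, 14, 35) 297.5 z66 [ 0.7161 -0.3394  0.066 ] z41 [ 0.7222 -0.344   0.041 ]
s (205, 256, 25, 45) 172.5 z66 [ 0.6832 -0.3335  0.066 ] z41 [ 0.6549 -0.323   0.041 ]
s (337, 228, 16, 24) 268.0 z66 [ 0.6981 -0.0298  0.066 ] z41 [ 0.6704 -0.0083  0.041 ]
t 27.10 tcp [ 0.5643 -0.0797  0.1325] hy -80.15 q [-20.  11.  95.   0.  74.  60.] F [-0.4  0.3 -0.2] -> d(cm) [-4.98 -8.96 -6.74] turn -0.2
```

```bash
python3 -c "
from rig import robot
print(robot.job_done())"
```

```text
the job is handed in; nothing more can be done
None
```

I handed the job in at about 27 s: the tile is flush in the corner of both fences (to about 1 mm in the wrist camera's pixel readings) with the yellow sleeve down on the board over the pin, and the bowl, wooden tool and caddy were never approached.

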